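Uncouple the tongue from its ball and hold it up

TASK

Lay the loose retaining bar across the two slotted cheeks at the rear of the coupling stand, in the notches in their tops, so that it closes the slots over the tongue's pivot pin, and let go of it. Then pull the spring latch beside the coupler sideways, away from the coupler, lift the tongue off the ball, and finish while still gripping and holding it up, with the coupler a good finger's breadth (15 mm or more) clear above the ball. Leave the other things lying about where they are.

Things in the scene. Friction and masses are not known exactly. Their poses are not given: they have to be found in the camera images.
- bar_grip (a point): Loose bare-steel retaining bar lying flat: 140 mm long (own y), 30 mm wide (own x), 12 mm thick, with an upright grip in the middle of its top, 14 mm thick (own x), 36 mm long (own y), 41 mm high (53 mm in all); about 0.35 kg. The point is in the grip, 33 mm above the bar's underside. z up. Either end may go either way.
- seat (a point): Where the bar goes on the fixed stand: point midway between the two grey cheeks at its rear, at notch-floor height, 100 mm above the bench. y runs from cheek to cheek (the bar lies along it), x along the tongue from ball to pivot, z up. Cheeks 12 mm thick, centred 45 mm either side; notches 40 mm wide (x), 14 mm deep. Seated, bar_grip is 33 mm above this point. The pivot pin is 25 mm below it.
- stand: The coupling stand, fixed to the bench: base plate 280 x 100 x 10 mm, a ball post at its front end, two cheeks at its rear, each with a 12 mm open slot for the tongue's pivot pin below its notch. Origin: centre of the underside; x from ball to pivot, z up.
- ball_top (a point): Top of the 50 mm steel ball at the front end of the stand, 210 mm from the pivot (-x of seat), 80 mm above the bench.
- coupler_rim (a point): Centre of the lower rim of the coupler, a round dark hood, 69 mm outside diameter, at the free (near) end of the tongue, over the ball. With the tongue down the rim is 25 mm below the ball's top and the hood's crown 36 mm above the rim. Moves with the tongue.
- latch_grip (a point): Grip centre of the latch's upright paddle, left of the coupler seen from the robot, 56 mm from the ball's middle. Its black part is 14 mm thick (own y), 30 mm wide (own x), 44 mm high, top 17 mm above this point; the point is about 123 mm above the bench, 32 mm above the coupler's crown. Own y: the way the latch is pulled open, outwards. Moves with latch and tongue; the tongue may be lifted by it.
- latch (a joint): How far the latch is pulled out sideways, in m: 0 shut, 0.016 at its stop. A spring pulls it shut: about 4 N at first, 10 N at the stop; it springs back if let go. While out less than about 10 mm its jaw lies under the ball and the tongue cannot be lifted more than about 3 mm.
- tongue (a joint): Angle of the tongue about its level pivot pin (along seat's y, 210 mm from the ball, 75 mm above the bench), in rad: 0 down on the ball, growing as the coupler rises, 0.40 at its stop. 0.12 brings the rim level with the ball's top, 0.19 is 15 mm clear. It falls if let go; lifting it at the paddle takes about 4 to 6 N.
- cast_hub_mid (a point): Bystander: a grey cast hub, 62 mm across and 31 mm high, loose on the bench; point at its centre.
- measure_mid (a point): Bystander: a tape measure, 65 x 73 x 40 mm, loose on the bench; point at its centre.
- nut_mid (a point): Bystander: a brass hexagon nut, 32 mm across and 14 mm high, loose on the bench near the front edge; point at its centre.

How it is judged:
By the outcome, as a careful person would: the job done as asked, in the order asked, and still so for the second after the job is handed in, while the arm keeps its last pose, push and grip.
It also fails if it takes over 45 s, if anything falls off the work surface, if the arm or the gripper's body presses on something with over 40 N, if the wrist force passes 120 N, or if a joint passes its speed limit or range.

ROBOT

A 6-joint arm with a two-finger parallel gripper is mounted at the origin on a cart in front of the work surface, level with it; the furniture and walls round the work are solid. World frame = base frame: x ahead of the robot, y to its left, z up, the work surface at z = 0. Lengths are in m, angles in degrees, forces in N, time in s.
With the tool pointing down it reaches from about 0.3 to 0.775 m from the base axis. Payload 14.6 kg.
Tool frame: the origin (TCP) lies midway between the tips of the shut fingers; the grasp point (between the pads) lies 19 mm behind it; z points along the fingers, y is the line along which they close (so a half turn about z gives the same grasp; the last joint's range is limited). The gripper opens to 94 mm and grips with 3 to 60 N. Pads are 16 mm wide; open, the fingers measure 119 mm over their backs; the gripper's body (75 mm by 177 mm) begins 78 mm behind the grasp point.
Start: joints at [-73.545, 17.183, 87.147, -0, 75.671, -3.816], TCP at [0.191, -0.516, 0.205] pointing down, gripper open.
Joint ranges: [-173.82, 173.82], [-45.26, 126.66], [13.44, 144.39], [-59.66, 239.66], [0, 175.72], [-146.38, 146.38]. Speed limits (degrees/s): [127.2, 127.2, 147.25, 180, 180, 180].

INTERFACE

Orientations are given as [roll, pitch, yaw] about the fixed x, y, z axes, in that order (R = Rz(yaw) Ry(pitch) Rx(roll)).
In Python, from bench import robot gives the robot as it stands.
- The arm moves only by the tool send_rows, never from a script. Its argument "plan" is a list of rows, each a list of 6 numbers: the shift along the tool's x, y, z in mm, then the turn, a rotation vector about the tool's x, y, z in rad. In form: [[tx, ty, tz, ax, ay, az], ...]. A call has 1 to 12 rows; each row shifts and turns the commanded pose from where the row before left it, along the tool's axes as they then stand; what a row does not reach is not made up. A row lasts 1/10 s, in which the tool goes at most 50 mm and 8.59 degrees, less where a joint would pass 70% of its speed; a pose out of reach is approached as far as the arm can. A call with a gripper value outside its range is refused whole. "gripper" is the finger opening in mm, from 0 to 94, set as the call begins (left out, the last holds). The fingers move at their own pace and stop on an object; "squeeze" is the grip in N (left out, the last holds). Time passes only in rows, so rows that do not move let the fingers close. It gives the time, the measured TCP pose, the force and the opening at its end, in the units of the state.
- robot.state(): the state, without advancing time (a new reading comes with each control period).
- robot.camera(name): name is "scene" or "top"; returns (picture, depth): 480x640x3 uint8, blue, green, red; 480x640 float32, m along the optical axis (not along the pixel's ray), 0 where there is no reading.
- robot.camera_model(name): a dict with "fx", "fy", "cx", "cy" (pixels), "view" (4x4, takes a point from world to camera coordinates). Camera axes: x right, y down, z forward; pixel columns grow to the right and rows downward; lengths in m; the calibration is good to about 2 mm. A picture is of the moment at which its call begins. camera_model takes no time and is no camera call.
- robot.close_job(): hands the job in, once; it reports no verdict.
The state is a dict: "clock": time; "joint_pos": joint angles; "dq": joint speeds; "effort": joint torques, N m; "eef_pos": TCP position; "tool_rot": TCP orientation; "force": force on the tool from outside, world axes, zero at the start; "torque": the same for the moment, N m; "finger_gap": opening from 0.0 (shut) to 1.0 (fully open).
Only numpy, scipy, OpenCV 4.12 (cv2) and the standard library are available. Lean on these libraries where they do the work, as an engineer would, in place of code of your own. Each camera call takes 0.05 s, during which the arm holds its last target. There are 200 camera calls.

## Working session

There is one attempt and no reset: what is moved stays moved. The work goes in short steps, Python scripts to look and compute and a tool call to move; the robot and the scene stay as the last step left them, time stands still between calls to the robot, and variables do not carry over. Pictures are saved under pics/ and viewed, on a budget of 10 in all, crops included, one or two more only if the job needs it, and the job is handed in when it is done.

Besides the shell and the picture viewer there is one more tool, called as name(argument=value, ...), one argument or row to a line, values as JSON. send_rows: Moves the arm, as the interface text tells. Its arguments: {"type":"object","properties":{"plan":{"type":"array"},"gripper":{"type":"number"},"squeeze":{"type":"number"}},"required":["plan"]}

```bash
mkdir -p pics; cat > h.py <<'E'
import numpy as np, cv2
from bench import robot
def snap(n,name):
    im,d=robot.camera(n); cv2.imwrite(f'pics/{name}.png',im); np.save(f'pics/{name}.npy',d); return im,d
def world(n,d,u,v,z=None):
    m=robot.camera_model(n); V=np.array(m['view']); R,t=V[:3,:3],V[:3,3]
    ray=np.array([(u-m['cx'])/m['fx'],(v-m['cy'])/m['fy'],1.])
    o=-R.T@t; w=R.T@ray
    if z is not None: return o+w*(z-o[2])/w[2]
    p=d[int(v)-1:int(v)+2,int(u)-1:int(u)+2]; p=p[p>0]
    return o+w*np.median(p) if len(p) else None
E
python3 - <<'E'
from h import *
for n in('scene','top'): snap(n,n+'1')
print(robot.state())
for n in('scene','top'): print(robot.camera_model(n))
E
```

```text
{'clock': 0.1, 'joint_pos': array([-7.35443292e+01,  1.72122217e+01,  8.71776677e+01, -1.22668643e-03,
        7.56706059e+01, -3.81520943e+00]), 'dq': array([-0.00608697,  0.02598887, -0.13200639, -0.00636218,  0.07821372,
       -0.04140967]), 'effort': array([-4.19376711e-04, -5.32643938e+01, -3.53281581e+01,  7.09393225e-02,
        2.35383993e-02, -4.05863818e-05]), 'eef_pos': array([ 0.19048118, -0.51570151,  0.20493838]), 'tool_rot': array([-1.79939560e+02, -2.83971858e-03,  2.02711830e+01]), 'force': array([ 0.28217581, -0.37401009,  0.38082439]), 'torque': array([ 0.02068693, -0.00468008,  0.01764936]), 'finger_gap': 1.0014945412824163}
{'fx': 541.9889372793832, 'fy': 541.9889372793832, 'cx': 323.83401650382206, 'cy': 238.74037571894968, 'view': array([[-0.68874717, -0.72499016,  0.00407323,  0.40417748],
       [-0.50377295,  0.47453338, -0.72182469,  0.36690219],
       [ 0.52138292, -0.4992067 , -0.69206396,  0.81973282],
       [ 0.        ,  0.        ,  0.        ,  1.        ]])}
{'fx': 513.9258113490307, 'fy': 513.9258113490307, 'cx': 313.9051431290586, 'cy': 236.51932476953831, 'view': array([[-0.0056507 , -0.99997928,  0.00308317, -0.00963453],
       [-0.9943628 ,  0.00529245, -0.10589904,  0.56082275],
       [ 0.10588053, -0.0036642 , -0.99437211,  1.10410263],
       [ 0.        ,  0.        ,  0.        ,  1.        ]])}
```

View pics/top1.png

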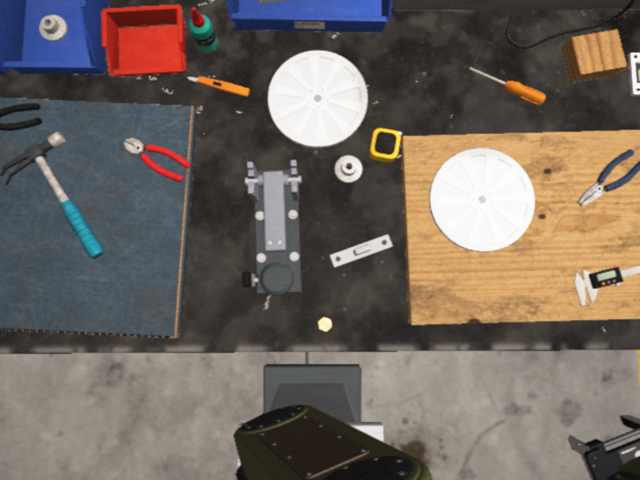

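View pics/scene1.png

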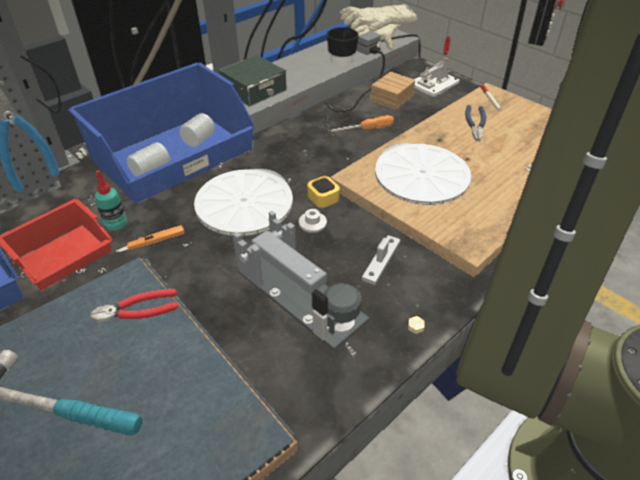

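```bash
python3 - <<'E'
import cv2
a=cv2.imread('pics/top1.png')[150:300,230:400]; cv2.imwrite('pics/topc.png',cv2.resize(a,None,fx=4,fy=4,interpolation=cv2.INTER_CUBIC))
a=cv2.imread('pics/scene1.png')[200:350,225:415]; cv2.imwrite('pics/scenec.png',cv2.resize(a,None,fx=4,fy=4,interpolation=cv2.INTER_CUBIC))
E
```

```text
(no output)
```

View pics/topc.png

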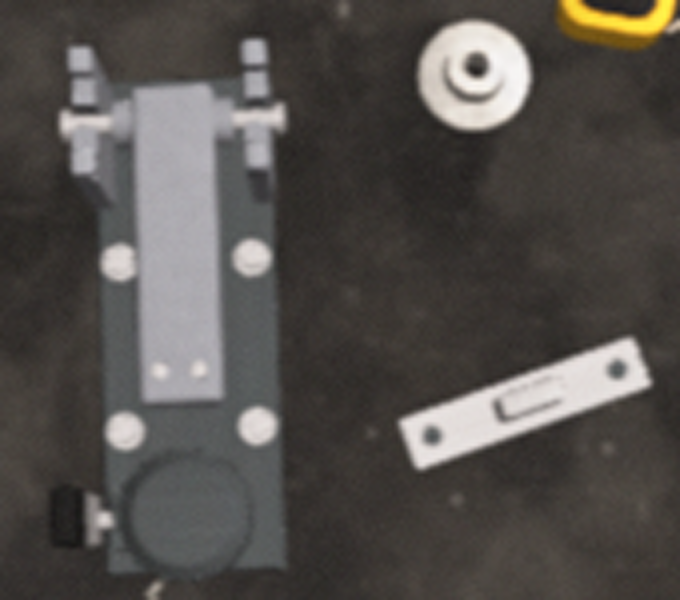

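View pics/scenec.png

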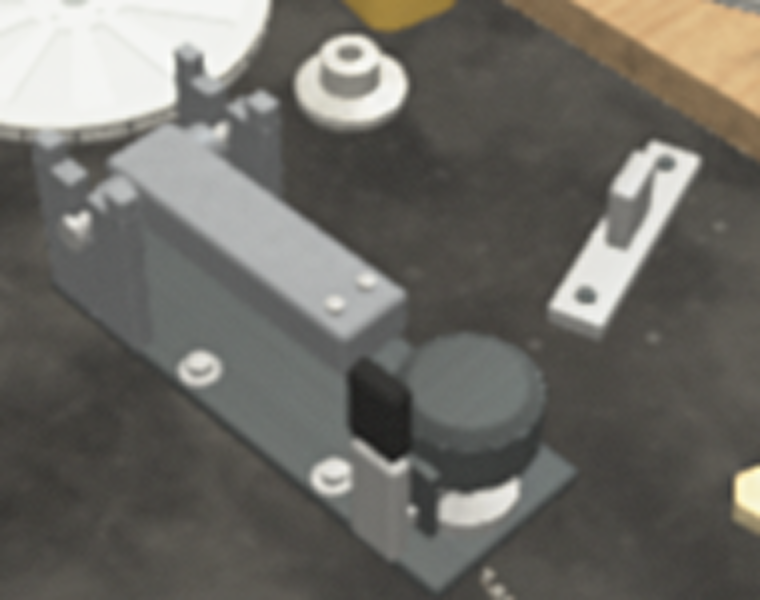

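```bash
cat > m.py <<'E'
from h import *
d=np.load('pics/top1.npy')
def P(cu,cv,z): return world('top',d,(cu+.5)/4-.5+230,(cv+.5)/4-.5+150,z)
np.set_printoptions(precision=4,suppress=True)
pins=[P(68,124,.075),P(280,117,.075)]; print('pins',pins)
b=[P(119,262,.014),P(252,257,.014),P(125,431,.014),P(258,425,.014)]; print('bolts',np.mean(b,0))
c=P(188,514,.091); print('coupler',c)
# cheeks tops via depth
lf=[P(84,172,.114),P(260,167,.114)];lr=[P(82,45,.114),P(255,40,.114)];print('horns',lf,lr)
ax=lambda v:np.degrees(np.arctan2(v[1],v[0]))
print('x dir', ax(np.mean(pins,0)-c), ax((b[0]+b[1]-b[2]-b[3])), ax(pins[1]-pins[0])+90, ax(b[1]-b[0]+b[3]-b[2])+90)
k=[P(398,422,.012),P(632,338,.012),P(652,383,.012),P(420,470,.012)]
print('bar',np.mean(k,0),ax(k[1]-k[0]),ax(k[2]-k[3]),np.linalg.norm(k[1]-k[0]),np.linalg.norm(k[3]-k[0]))
print('latch',P(68,517,.14))
# height map in depth
V,U=np.mgrid[150:300,230:400]
m=robot.camera_model('top');R=m['view'][:3,:3];t=m['view'][:3,3]
D=d[150:300,230:400]; X=np.stack([(U-m['cx'])/m['fx']*D,(V-m['cy'])/m['fy']*D,D],-1)
W=(X-t)@R
g=W[60:120,90:170].reshape(-1,3)
s=g[(g[:,2]>.035)&(g[:,2]<.07)]; print('grip top',len(s),s.mean(0),s[:,2].max())
bb=g[(g[:,2]>.007)&(g[:,2]<.07)]; print('bar pts',len(bb),bb.mean(0)); 
w,v=np.linalg.eigh(np.cov(bb[:,:2].T)); print(ax(v[:,1]))
g=W[110:150,5:35].reshape(-1,3); s=g[g[:,2]>.11]; print('paddle',len(s),s.mean(0),s.min(0),s.max(0))
g=W[110:150,20:70].reshape(-1,3); s=g[(g[:,2]>.085)&(g[:,2]<.1)]; print('crown',len(s),s.mean(0),s.min(0),s.max(0))
for a,bq in((14,30),(58,74)):
    g=W[5:50,a:bq].reshape(-1,3); s=g[g[:,2]>.085]; print('cheek',len(s),s.mean(0),s.min(0),s.max(0))
E
python3 m.py
```

```text
pins [array([0.6771, 0.1309, 0.075 ]), array([0.6804, 0.0174, 0.075 ])]
bolts [0.5652 0.0703 0.014 ]
coupler [0.4681 0.0651 0.091 ]
horns [array([0.6434, 0.1174, 0.114 ]), array([0.6456, 0.0268, 0.114 ])] [array([0.7102, 0.1189, 0.114 ]), array([0.7124, 0.0293, 0.114 ])]
x dir 2.4494550732303546 2.141694256580664 1.6404504232375814 2.0767652245483106
bar [ 0.5309 -0.118   0.012 ] -70.55563099362293 -69.80586333480751 0.13962009183961327 0.029408214003301836
latch [0.4657 0.1209 0.14  ]
grip top 113 [ 0.5305 -0.1154  0.0515] 0.057823427476185865
bar pts 829 [ 0.5306 -0.1158  0.0177]
109.31471427405886
paddle 138 [0.4643 0.1161 0.1873] [ 0.4407 -0.0086  0.1104] [0.48   0.1307 1.1573]
crown 795 [0.4679 0.0686 0.0898] [0.4354 0.0355 0.085 ] [0.5018 0.1188 0.0963]
cheek 210 [0.668  0.1148 0.133 ] [ 0.4407 -0.0086  0.0852] [0.7096 0.1308 1.1573]
cheek 184 [0.6744 0.0295 0.1225] [ 0.4407 -0.0086  0.0861] [0.7124 0.0371 1.1573]
```

```bash
cat >> h.py <<'E'
from scipy.spatial.transform import Rotation as Ro
np.set_printoptions(precision=4,suppress=True)
def go(p,yaw=None):
    s=robot.state(); R=Ro.from_euler('xyz',s['tool_rot'],degrees=True)
    print('at',s['eef_pos'],s['tool_rot'],'t',s['clock'],'F',s['force'],'gap',s['finger_gap'])
    print('shift mm',R.inv().apply(np.array(p)-s['eef_pos'])*1000)
    if yaw is not None: print('turn rad',(R.inv()*Ro.from_euler('xyz',[180,0,yaw],degrees=True)).as_rotvec())
E
python3 -c "
from h import *
go([.5305,-.117,.13],109.6)"
```

```text
at [ 0.1905 -0.5157  0.2049] [-179.9396   -0.0028   20.2712] t 0.1 F [ 0.2822 -0.374   0.3808] gap 1.0014945412824163
shift mm [ 457.0911 -256.1238   75.2313]
turn rad [-0.0008 -0.0009 -1.5591]
```

send_rows(
  plan=[
    [20,-11,0,0,0,0],
    [40,-22,5,0,0,0],
    [40,-22,8,0,0,0],
    [40,-22,8,0,0,0],
    [40,-22,8,0,0,0],
    [40,-22,8,0,0,0],
    [40,-22,8,0,0,0],
    [40,-22,8,0,0,0],
    [40,-22,8,0,0,0],
    [40,-22,8,0,0,0],
    [40,-22,6,0,0,0],
    [37,-25,0,0,0,0],
  ],
  gripper=60,
)

```text
clock: 1.3
eef_pos: [0.5312, -0.1157, 0.1293]
tool_rot: [-179.9, 0.1, 20.3]
force: [0.2, -0.0, 0.8]
finger_gap: 0.642
```

send_rows(
  plan=[
    [0,0,0,0,0,-0.1],
    [0,0,0,0,0,-0.135],
    [0,0,0,0,0,-0.135],
    [0,0,0,0,0,-0.135],
    [0,0,0,0,0,-0.135],
    [0,0,0,0,0,-0.135],
    [0,0,0,0,0,-0.135],
    [0,0,0,0,0,-0.135],
    [0,0,0,0,0,-0.135],
    [0,0,0,0,0,-0.135],
    [0,0,0,0,0,-0.135],
    [0,0,0,0,0,-0.109],
  ],
)

```text
clock: 2.5
eef_pos: [0.5304, -0.1174, 0.1301]
tool_rot: [-180.0, -0.0, 109.9]
force: [0.7, -0.6, -0.8]
finger_gap: 0.642
```

```bash
python3 - <<'E'
from h import *
go([.5305,-.117,.018],109.6)
im,d=snap('top','top2'); im2,_=snap('scene','scene2')
a=cv2.resize(im[200:300,310:410],None,fx=4,fy=4,interpolation=2); b=cv2.resize(im2[180:280,310:410],None,fx=4,fy=4,interpolation=2)
cv2.imwrite('pics/m2.png',np.hstack([a,b]))
E
```

```text
at [ 0.5304 -0.1174  0.1301] [-179.9705   -0.0218  109.9052] t 2.5 F [ 0.6815 -0.6277 -0.7523] gap 0.6417965705207145
shift mm [  0.301    0.3012 112.1451]
turn rad [-0.0005 -0.0004  0.0053]
```

View pics/m2.png

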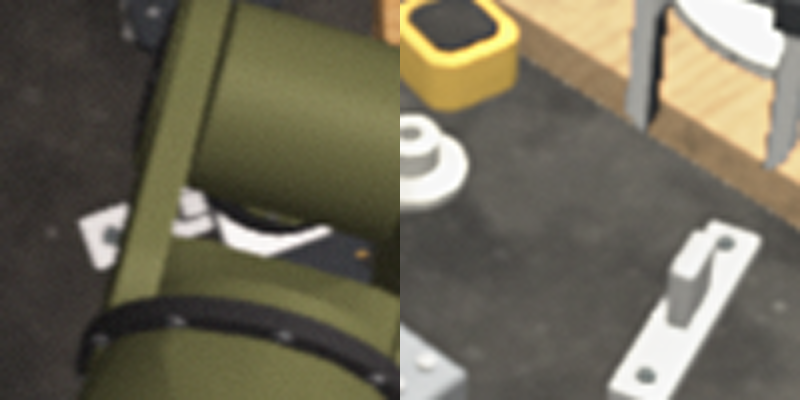

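The fingers (at about (650,120) and (780,165) in the right half) hang above the bar, straddling its grip. I'll descend and grip.

send_rows(
  plan=[
    [0,0,15,0,0,0.005],
    [0,0,30,0,0,0],
    [0,0,30,0,0,0],
    [0,0,20,0,0,0],
    [0,0,11,0,0,0],
    [0,0,6,0,0,0],
    [0,0,0,0,0,0],
  ],
)

```text
clock: 3.3
eef_pos: [0.5305, -0.1174, 0.0183]
tool_rot: [-180.0, -0.0, 109.2]
force: [-0.6, -0.2, 0.5]
finger_gap: 0.64
```

send_rows(
  plan=[
    [0,0,0,0,0,0],
    [0,0,0,0,0,0],
    [0,0,0,0,0,0],
    [0,0,0,0,0,0],
    [0,0,0,0,0,0],
    [0,0,0,0,0,0],
  ],
  gripper=0,
  squeeze=30,
)

```text
clock: 3.9
eef_pos: [0.5307, -0.1175, 0.0186]
tool_rot: [180.0, 0.0, 109.3]
force: [4.1, 1.2, 1.8]
finger_gap: 0.164
```

send_rows(
  plan=[
    [0,0,-10,0,0,0],
    [0,0,-30,0,0,0],
    [0,0,-40,0,0,0],
    [0,0,-40,0,0,0],
    [0,0,-30,0,0,0],
    [0,0,-12,0,0,0],
    [0,0,0,0,0,0],
  ],
)

```text
clock: 4.6
eef_pos: [0.5308, -0.1175, 0.1815]
tool_rot: [179.9, 0.1, 109.3]
force: [-0.2, 0.5, -4.0]
finger_gap: 0.148
```

```bash
python3 - <<'E'
from h import *
go([.678,.0732,.18],92.1)
im2,d=snap('scene','scene3')
b=cv2.resize(im2[80:300,300:440],None,fx=2.5,fy=2.5,interpolation=2)
cv2.imwrite('pics/m3.png',b)
E
```

```text
at [ 0.5308 -0.1175  0.1815] [179.9053   0.0697 109.3104] t 4.6 F [-0.1575  0.5436 -4.0012] gap 0.14832528004798412
shift mm [131.3493 201.9458   1.6969]
turn rad [0.0018 0.001  0.3004]
```

View pics/m3.png

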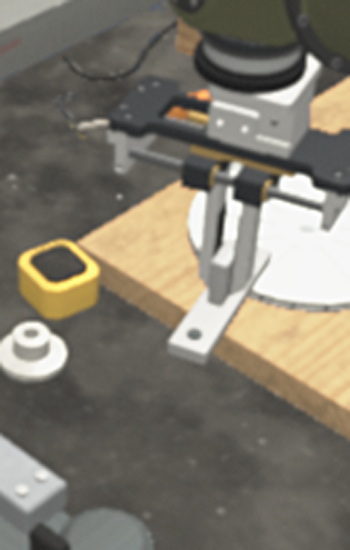

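The bar is held level (finger gap 0.148, about 14 mm). Next I'll carry it over the seat.

send_rows(
  plan=[
    [8,12,0,0,0,0],
    [16,25,0,0,0,0],
    [20,31,0,0,0,0],
    [20,31,0,0,0,0],
    [20,31,0,0,0,0],
    [20,31,0,0,0,0],
    [17,25,0,0,0,0],
    [10,16,2,0,0,0],
  ],
)

```text
clock: 5.45
eef_pos: [0.6783, 0.076, 0.1758]
tool_rot: [-179.8, -0.1, 109.4]
force: [-0.4, -0.8, -3.8]
finger_gap: 0.146
```

send_rows(
  plan=[
    [0,0,0,0,0,0.08],
    [0,0,0,0,0,0.1],
    [0,0,0,0,0,0.08],
    [0,0,0,0,0,0.04],
    [0,0,0,0,0,0],
    [0,0,0,0,0,0],
  ],
)

```text
clock: 6.05
eef_pos: [0.6776, 0.0736, 0.1769]
tool_rot: [-179.9, -0.0, 92.2]
force: [-0.6, 0.3, -3.4]
finger_gap: 0.146
```

```bash
python3 - <<'E'
from h import *
go([.678,.0732,.122],92.1)
im,d=snap('top','top4'); im2,d=snap('scene','scene4')
a=cv2.resize(im[140:290,220:340],None,fx=3,fy=3,interpolation=2)
b=cv2.resize(im2[160:310,220:350],None,fx=3,fy=3,interpolation=2)
cv2.imwrite('pics/m4.png',np.hstack([a,b]))
E
```

```text
at [0.6776 0.0736 0.1769] [-179.8773   -0.0018   92.215 ] t 6.05 F [-0.6121  0.2703 -3.3686] gap 0.14563618036687842
shift mm [-0.3894  0.4835 54.8788]
turn rad [-0.0021 -0.      0.002 ]
```

View pics/m4.png

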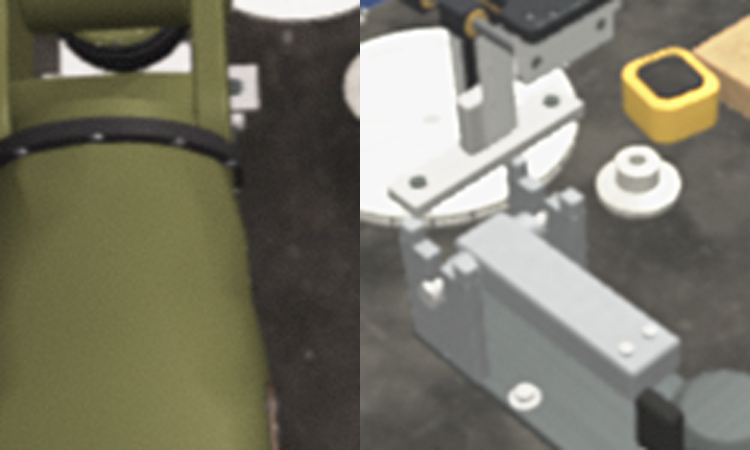

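```bash
python3 - <<'E'
from h import *
for n,dn in(('scene','scene4'),):
    a=world(n,0,239,220.7,.170);b=world(n,0,283.7,193.7,.170);print(a,b,(a+b)/2,np.degrees(np.arctan2(*(a-b)[1::-1])))
    # scene1 crop: pins and horn tops
    P=lambda u,v,z:world(n,0,(u+.5)/4-.5+225,(v+.5)/4-.5+200,z)
    print('pins?',P(75,225,.075),P(215,135,.075)); print('horn tops rearL,frontL,rearR,frontR',P(50,142,.114),P(120,190,.114),P(188,55,.114),P(262,100,.114))
E
```

```text
[0.6739 0.1315 0.17  ] [0.6774 0.0216 0.17  ] [0.6756 0.0766 0.17  ] 91.8256611361399
pins? [0.6775 0.1305 0.075 ] [0.6798 0.0396 0.075 ]
horn tops rearL,frontL,rearR,frontR [0.6971 0.1257 0.114 ] [0.6483 0.1216 0.114 ] [0.7008 0.0369 0.114 ] [0.65   0.0319 0.114 ]
```

send_rows(
  plan=[
    [0,0,10,0,0,0],
    [0,0,15,0,0,0],
    [0,0,12,0,0,0],
    [0,0,8,0,0,0],
    [0,0,5,0,0,0],
    [0,0,4,0,0,0],
    [0,0,0,0,0,0],
    [0,0,0,0,0,0],
  ],
)

```text
clock: 6.95
eef_pos: [0.678, 0.073, 0.1249]
tool_rot: [180.0, -0.0, 92.1]
force: [-0.1, 0.1, -3.6]
finger_gap: 0.147
```

send_rows(
  plan=[
    [0,0,2,0,0,0],
    [0,0,1,0,0,0],
    [0,0,1,0,0,0],
    [0,0,0,0,0,0],
  ],
)

```text
clock: 7.35
eef_pos: [0.6778, 0.073, 0.1203]
tool_rot: [-180.0, 0.0, 92.1]
force: [-0.9, -0.5, -3.3]
finger_gap: 0.144
```

```bash
python3 - <<'E'
from h import *
go([.678,.0732,.118],92.1)
im2,d=snap('scene','scene5')
cv2.imwrite('pics/m5.png',cv2.resize(im2[190:290,215:345],None,fx=5,fy=5,interpolation=2))
E
```

```text
at [0.6778 0.073  0.1203] [-179.9904    0.0009   92.1206] t 7.35 F [-0.9305 -0.5284 -3.3329] gap 0.14429342879968873
shift mm [0.2214 0.1914 2.3208]
turn rad [-0.0002  0.      0.0004]
```

View pics/m5.png

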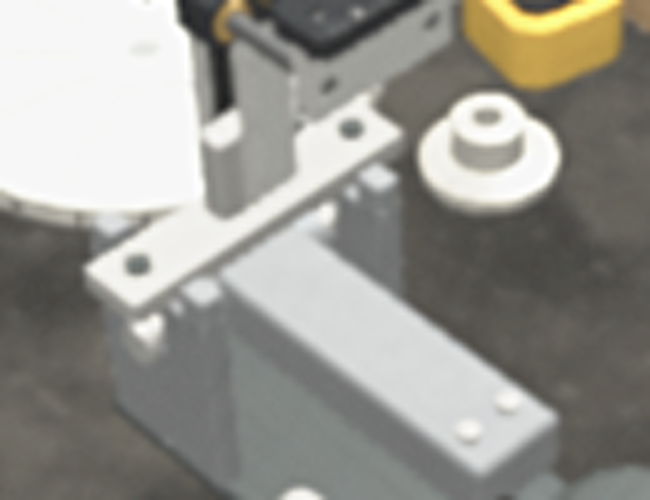

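The bar is between the horns on both sides, about 2 mm above the notch floor. I'll set it down and release it.

send_rows(
  plan=[
    [0,0,1,0,0,0],
    [0,0,1,0,0,0],
    [0,0,0.5,0,0,0],
    [0,0,0,0,0,0],
  ],
)

```text
clock: 7.8
eef_pos: [0.6779, 0.073, 0.1187]
tool_rot: [180.0, -0.0, 92.1]
force: [-3.7, -0.1, 5.1]
finger_gap: 0.144
```

send_rows(
  plan=[
    [0,0,0,0,0,0],
    [0,0,0,0,0,0],
    [0,0,0,0,0,0],
    [0,0,0,0,0,0],
    [0,0,0,0,0,0],
  ],
  gripper=40,
)

```text
clock: 8.3
eef_pos: [0.6779, 0.073, 0.1179]
tool_rot: [180.0, 0.0, 92.1]
force: [-0.1, 0.7, 0.4]
finger_gap: 0.426
```

send_rows(
  plan=[
    [0,0,-10,0,0,0],
    [0,0,-25,0,0,0],
    [0,0,-30,0,0,0],
    [0,0,-15,0,0,0],
    [0,0,0,0,0,0],
  ],
)

```text
clock: 8.8
eef_pos: [0.6787, 0.073, 0.2006]
tool_rot: [179.8, -0.0, 92.1]
force: [0.4, -0.3, 0.4]
finger_gap: 0.425
```

```bash
python3 - <<'E'
from h import *
c=np.array([.466,.1185]); go([*c,.18],2.1)
im2,d=snap('scene','scene6')
cv2.imwrite('pics/m6.png',cv2.resize(im2[190:340,215:375],None,fx=4,fy=4,interpolation=2))
E
```

```text
at [0.6787 0.073  0.2006] [179.7546  -0.0046  92.1211] t 8.8 F [ 0.4385 -0.3413  0.3726] gap 0.4252600337827493
shift mm [  53.3061 -210.9193   19.7446]
turn rad [ 0.0033 -0.0034  1.5712]
```

View pics/m6.png

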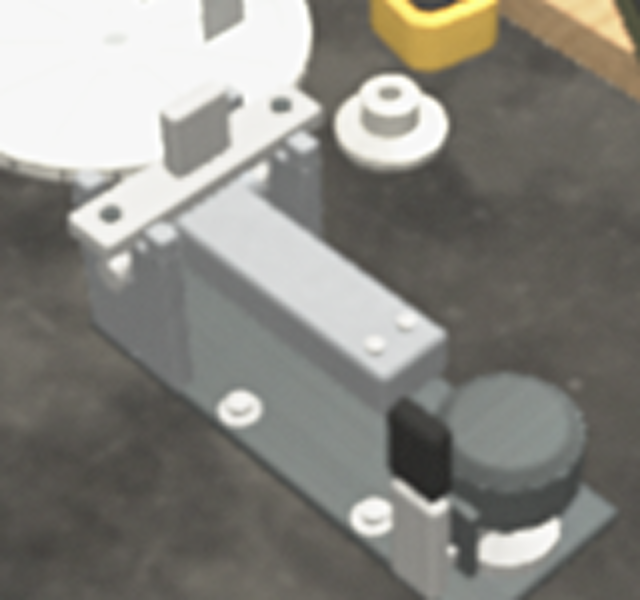

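send_rows(
  plan=[
    [8,-30,0,0,0,0],
    [11,-40,0,0,0,0],
    [11,-42,2,0,0,0],
    [11,-42,4,0,0,0],
    [9,-35,4,0,0,0],
    [6,-22,0,0,0,0],
  ],
)

```text
clock: 9.45
eef_pos: [0.462, 0.1213, 0.186]
tool_rot: [-179.8, 0.0, 92.1]
force: [0.3, -0.2, 0.2]
finger_gap: 0.429
```

send_rows(
  plan=[
    [0,0,0,0,0,0.1],
    [0,0,0,0,0,0.14],
    [0,0,0,0,0,0.14],
    [0,0,0,0,0,0.14],
    [0,0,0,0,0,0.14],
    [0,0,0,0,0,0.14],
    [0,0,0,0,0,0.14],
    [0,0,0,0,0,0.14],
    [0,0,0,0,0,0.14],
    [0,0,0,0,0,0.14],
    [0,0,0,0,0,0.14],
    [0,0,0,0,0,0.071],
  ],
)

```text
clock: 10.65
eef_pos: [0.4642, 0.121, 0.1863]
tool_rot: [180.0, 0.1, 1.8]
force: [-0.6, 0.1, 0.5]
finger_gap: 0.426
```

```bash
python3 - <<'E'
from h import *
go([.466,.121,.107],2.1)
im2,d=snap('scene','scene7')
cv2.imwrite('pics/m7.png',cv2.resize(im2[190:340,235:395],None,fx=4,fy=4,interpolation=2))
E
```

```text
at [0.4642 0.121  0.1863] [179.9784   0.1464   1.7983] t 10.65 F [-0.562   0.1079  0.5012] gap 0.4257011607247205
shift mm [ 1.9581  0.0335 79.3235]
turn rad [ 0.0004  0.0026 -0.0053]
```

View pics/m7.png

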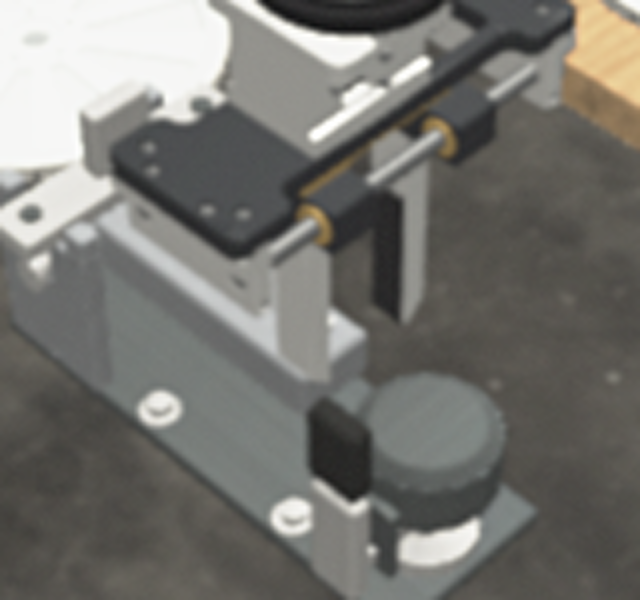

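The fingers straddle the paddle's line; I'll descend and grip the paddle.

send_rows(
  plan=[
    [1,0,10,0,0,-0.005],
    [1,0,20,0,0,0],
    [0,0,20,0,0,0],
    [0,0,15,0,0,0],
    [0,0,9,0,0,0],
    [0,0,5,0,0,0],
    [0,0,0,0,0,0],
  ],
)

```text
clock: 11.4
eef_pos: [0.4667, 0.1212, 0.1083]
tool_rot: [180.0, 0.1, 2.4]
force: [-0.3, -0.5, 0.3]
finger_gap: 0.428
```

send_rows(
  plan=[
    [0,0,0,0,0,0],
    [0,0,0,0,0,0],
    [0,0,0,0,0,0],
    [0,0,0,0,0,0],
    [0,0,0,0,0,0],
    [0,0,0,0,0,0],
  ],
  gripper=0,
  squeeze=45,
)

```text
clock: 12.0
eef_pos: [0.467, 0.1248, 0.1098]
tool_rot: [-179.6, -0.1, 2.4]
force: [-2.3, 30.7, 1.8]
finger_gap: 0.144
```

send_rows(
  plan=[
    [0,-3,0,0,0,0],
    [0,-3,0,0,0,0],
    [0,-3,0,0,0,0],
    [0,-3,0,0,0,0],
    [0,-3,0,0,0,0],
    [0,-3,0,0,0,0],
    [0,-1,0,0,0,0],
    [0,0,0,0,0,0],
    [0,0,0,0,0,0],
  ],
)

```text
clock: 12.9
eef_pos: [0.4666, 0.1393, 0.1093]
tool_rot: [179.9, -0.0, 2.4]
force: [0.5, -8.1, 3.9]
finger_gap: 0.145
```

send_rows(
  plan=[
    [0,-1,0,0,0,0],
    [0,-0.5,0,0,0,0],
    [0,0,0,0,0,0],
    [0,0,0,0,0,0],
  ],
)

```text
clock: 13.3
eef_pos: [0.4665, 0.1407, 0.1093]
tool_rot: [179.9, -0.0, 2.4]
force: [0.2, -9.3, 3.3]
finger_gap: 0.146
```

```bash
python3 - <<'E'
from h import *
go([.466,.1405,.107],2.1)
# arc: pivot at seat x,y ; z .075 ; rotate about stand y
ps=np.array([.678,.0732,.075]); y=np.array([-np.sin(np.radians(2.1)),np.cos(np.radians(2.1)),0])
s=robot.state(); p=s['eef_pos'];R0=Ro.from_euler('xyz',s['tool_rot'],degrees=True)
n=11; q=Ro.from_rotvec(y*.27/n); P=p;R=R0
for i in range(n):
    P2=ps+q.apply(P-ps); R2=q*R
    print(R.inv().apply(P2-P)*1e3,(R.inv()*R2).as_rotvec()); P,R=P2,R2
print(P)
E
```

```text
at [0.4665 0.1407 0.1093] [179.9081  -0.0451   2.3624] t 13.3 F [ 0.2286 -9.3424  3.268 ] gap 0.14621461060818416
shift mm [-0.5065  0.1352  2.3327]
turn rad [ 0.0016 -0.0008  0.0046]
[ 0.9096  0.0123 -5.1157] [ 0.0001 -0.0245 -0.    ]
[ 0.9096  0.0123 -5.1157] [ 0.0001 -0.0245 -0.    ]
[ 0.9096  0.0123 -5.1157] [ 0.0001 -0.0245 -0.    ]
[ 0.9096  0.0123 -5.1157] [ 0.0001 -0.0245 -0.    ]
[ 0.9096  0.0123 -5.1157] [ 0.0001 -0.0245 -0.    ]
[ 0.9096  0.0123 -5.1157] [ 0.0001 -0.0245 -0.    ]
[ 0.9096  0.0123 -5.1157] [ 0.0001 -0.0245 -0.    ]
[ 0.9096  0.0123 -5.1157] [ 0.0001 -0.0245 -0.    ]
[ 0.9096  0.0123 -5.1157] [ 0.0001 -0.0245 -0.    ]
[ 0.9096  0.0123 -5.1157] [ 0.0001 -0.0245 -0.    ]
[ 0.9096  0.0123 -5.1157] [ 0.0001 -0.0245 -0.    ]
[0.4832 0.1413 0.1638]
```

The latch is out about 14 mm with 9 N of spring force. I'll lift along the arc and check the force partway.

send_rows(
  plan=[
    [0.5,0,-2.5,0,-0.012,0],
    [0.5,0,-2.6,0,-0.0125,0],
    [0.9,0,-5.1,0,-0.0245,0],
    [0,0,0,0,0,0],
  ],
)

```text
clock: 13.7
eef_pos: [0.4684, 0.1406, 0.1193]
tool_rot: [179.9, 2.9, 2.3]
force: [-0.3, -10.0, -3.0]
finger_gap: 0.148
```

Only about 5 N of lift load, so the latch is free; I'll continue.

send_rows(
  plan=[
    [0.9,0,-5.1,0,-0.0245,0],
    [0.9,0,-5.1,0,-0.0245,0],
    [0.9,0,-5.1,0,-0.0245,0],
    [0.9,0,-5.1,0,-0.0245,0],
    [0.9,0,-5.1,0,-0.0245,0],
    [0.9,0,-5.1,0,-0.0245,0],
    [0.9,0,-5.1,0,-0.0245,0],
    [0.9,0,-5.1,0,-0.0245,0],
    [0.9,0,-5.1,0,-0.0245,0],
    [0,0,0,0,0,0],
    [0,0,0,0,0,0],
  ],
)

```text
clock: 14.8
eef_pos: [0.4829, 0.1411, 0.163]
tool_rot: [179.9, 15.5, 2.3]
force: [-1.5, -9.4, -1.6]
finger_gap: 0.147
```

```bash
python3 - <<'E'
from h import *
go([.466,.1405,.107],2.1)
im2,d=snap('scene','scene8')
cv2.imwrite('pics/m8.png',cv2.resize(im2[170:350,215:385],None,fx=3.3,fy=3.3,interpolation=2))
E
```

```text
at [0.4829 0.1411 0.163 ] [179.8699  15.4869   2.3141] t 14.8 F [-1.4781 -9.4306 -1.5595] gap 0.14710019093075544
shift mm [-1.3119 -0.2159 58.5218]
turn rad [0.0028 0.2703 0.004 ]
```

View pics/m8.png

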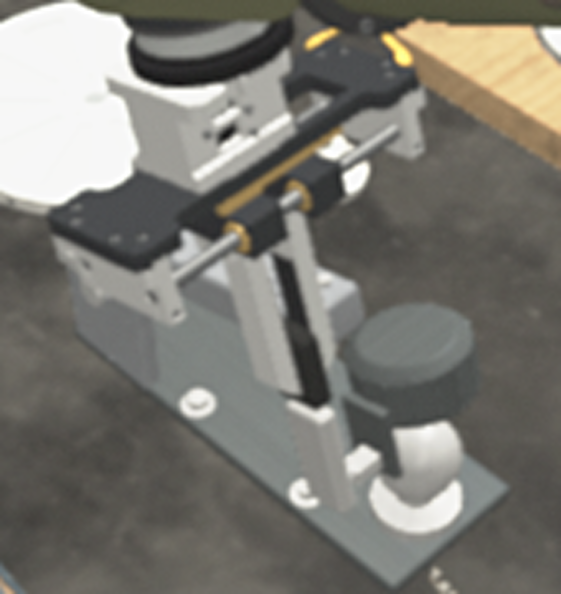

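```bash
python3 - <<'E'
from h import *
d=np.load('pics/scene8.npy')
for u,v in((340,273),(336,270),(345,271)): print('crown',world('scene',d,u,v))
im,d=snap('top','top8')
m=robot.camera_model('top');R=m['view'][:3,:3];t=m['view'][:3,3]
for dd,l in((np.load('pics/top1.npy'),'bar none'),(d,'now')):
    V,U=np.mgrid[140:220,230:320]; D=dd[140:220,230:320]
    W=(np.stack([(U-m['cx'])/m['fx']*D,(V-m['cy'])/m['fy']*D,D],-1)-t)@R
    g=W[D>0]; s=g[(g[:,2]>.09)&(g[:,2]<.125)&(abs(g[:,0]-.678)<.025)&(abs(g[:,1]-.073)<.08)]
    print(l,len(s),s.mean(0) if len(s) else '',s.min(0) if len(s) else '',s.max(0) if len(s) else '')
s=robot.state();print(s['eef_pos'],s['force'],s['clock'])
E
```

```text
crown [0.4706 0.0731 0.1467]
crown [0.4823 0.0711 0.1436]
crown [0.4675 0.0641 0.1475]
bar none 309 [0.679  0.076  0.0997] [0.653 0.024 0.09 ] [0.703  0.126  0.1169]
now 1034 [0.6747 0.0729 0.1094] [0.6533 0.0052 0.09  ] [0.7028 0.1425 0.125 ]
[0.4829 0.1411 0.163 ] [-1.2801 -9.3477 -1.5814] 14.9
```

```bash
python3 -c "
from bench import robot
print(robot.close_job())"
```

```text
the job is handed in; nothing more can be done
None
```

The job is done and handed in at about 15 s of the 45 s allowed. The bar lies in both notches and is released. After that I pulled the latch out and lifted the tongue, and the gripper is still holding it up.

- **Bar:** after the lift, depth points put it at about z 0.11 m, from y 0.005 to 0.143 m. That spans both cheeks, with its top near the expected 0.112 m.
- **Latch:** the tool moved about 16 mm sideways while gripping the paddle. The spring force was about 9 N, which suggests the latch is roughly 14 mm out, past the 10 mm where the jaw frees the ball.
- **Tongue:** lifted about 0.27 rad. The crown measured at z 0.144–0.148 m against 0.146 m expected, which puts the rim about 30 mm clear above the ball.
- **Grip:** steady on the paddle, with a finger opening of about 14 mm.
- **Other things on the bench:** I did not touch them, but I did not measure them again at the end.

Two checks were less clean:
- **First grip on the paddle:** it was about 4 mm off centre and gave a brief 31 N sideways force, which went away once I pulled.
- **Lift force at the end:** the measured vertical force was only about 1.6 N, less than the 4–6 N stated for lifting, though the measured crown height agrees with the lift.

I viewed 11 pictures, one over the budget.

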